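# Open the deflocculant bottle at the folding scale in the mould shop

### The job

Get ready to weigh out deflocculant for a batch of casting slip. First raise the stiff lid of the folding scale by its orange tab until its screen leans back about 20 degrees past upright (lid 110 degrees open) and leave it standing there; then press the blue safety cap of the white bottle down, twist it counter-clockwise while it is down and lift it off. Finish still holding the cap in the gripper, level, about 5 cm above the bottle's mouth, and do not disturb the beaker, the plaster mould or the loop tool.

Things in the scene. Friction and masses are not known exactly. Their poses are not given: they have to be found in the camera images.
- scale: folding dosing scale, fixed to the bench: grey base 140 (x) by 160 (y) by 41 mm high with a steel pan, under a black lid (220 g, 135 mm hinge to front edge, 158 wide, 12 thick) hinged at its rear edge. Origin: centre of the underside; x points to the hinge side (away from the tab), y along the hinge, z up. It may stand left or right of the bottle.
- lid (a joint): opening angle of the scale's lid in rad: 0 shut (lid lying level on the base), 1.57 upright, 1.92 leaning back 20 degrees past upright, end stop 2.40. It starts shut or slightly ajar. A stiff friction hinge holds it wherever it is left; moving it takes about 3 N at the tab.
- lid_tab (a point): grip point in the lid's orange pull tab, which stands out 34 mm from the middle of the lid's front edge in the lid's plane, 14 mm wide along the hinge direction (pinch it there) and 8 mm thick. The point lies mid-width and mid-thickness, 22 mm out from the lid's edge and 12 mm from the tab's end. It turns with the lid, 157 mm from the hinge line; lid shut, it is 49 mm above the bench.
- lid_hinge (a point): point on the hinge line, mid-width of the scale, 44 mm above the bench; y axis along the hinge. The tab point is 157 mm from it towards -x of the scale and 5 mm above the hinge line when shut (0.032 rad ahead of the joint angle); it swings up and over about the y axis.
- jug: white square safety bottle, 76 by 76 mm, shoulder 136 mm above the bench, held fast in the fitted socket of a yellow spill tray 150 by 150 by 30 mm; bottle and tray are fixed and neither turn nor lift. Origin: on the bench under the bottle's centre, z up; the bottle's upright axis is its z axis. x is square to a tray side.
- jug_mouth (a point): centre of the bottle's mouth (top of the neck), 164 mm above the bench; axes as jug.
- cap: blue ribbed push-and-turn safety cap, a loose part locked on the neck at the start: round, 56 mm outside diameter, 40 mm high, 45 g. Origin: centre of its bottom rim, z up, x along the bottle's x when locked; the rim is then 144 mm above the bench, 20 mm below the mouth. Three lugs inside sit in notches of the neck. Kept pressed down, it turns counter-clockwise seen from above.
- cap_top (a point): centre of the cap's flat top, 40 mm above its rim, 184 mm above the bench when locked; axes as cap. The upper 13 mm of the cap are the solid round gripping band; around it and the neck there is free space down to the bottle's shoulder. From about 40 degrees of turn the cap is free to lift; it meets a stop at about 80 degrees.
- liner (a joint): how far the spring liner inside the cap is pressed in, in m: 0 with the cap locked, growing as the cap is pushed down, -0.002 with the cap off. At 0.004 the lugs clear the notches; the cap bottoms at 0.0065, so about 0.0055 is a good press. The spring takes about 5 N when locked and 9 N fully down. Unpressed the cap does not turn.
- beaker: clear plastic dosing beaker, 60 mm wide, 80 mm high, 60 g, standing beyond the gap between scale and bottle; origin at the centre of its underside. Leave it alone.
- mould: closed two-part plaster mould, 85 by 110 by 52 mm, 0.55 kg, on the bench to the left; origin at the centre of its underside. Leave it alone.
- looptool: clay loop tool with wooden handle, 175 mm long, 12 mm thick, lying on the bench in front of the robot between scale and bottle, along its own x; origin on the bench under its middle. Leave it alone.
Mind the look-alikes: they are no part of the job. Leave any turquoise look-alike of the cap alone.

How it is judged:
By the outcome, as a careful person would: the job done as asked, in the order asked, and still so for the second after the job is handed in, while the arm keeps its last pose, push and grip.
It also fails if it takes over 61 s, if anything falls off the work surface, if the arm or the gripper's body presses on something with over 40 N, if the wrist force passes 120 N, or if a joint passes its speed limit or range.

### The arm

A 6-joint arm with a two-finger parallel gripper is mounted at the origin on the work surface. World frame = base frame: x ahead of the robot, y to its left, z up, the work surface at z = 0. Lengths are in m, angles in rad, forces in N, time in s.
With the tool pointing down it reaches from about 0.325 to 0.875 m from the base axis. Payload 4.4 kg.
Tool frame: the origin (TCP) lies at the very end of the fingers, on their centre line; the grasp point (between the pads) lies 19 mm behind it (r.grasp_offset is the z of the grasp point in the tool frame, in m); z points along the fingers, x is the direction in which the jaws open and shut, and the axes are right-handed (so a half turn about z gives the same grasp; the last joint's range is limited). The gripper opens to 85 mm and grips with 20 to 120 N. Pads are 22 mm wide; open, the fingers measure 114 mm over their backs; the gripper's body (76 mm by 85 mm) begins 54 mm behind the grasp point. The pads swing forward as they close: fully open they stand 13 mm farther back than shut.
Start: joints at [-1.462, 0.207, 1.542, -0, 1.393, -0.15], TCP at [0.148, -0.556, 0.197] pointing down, gripper open.
Joint ranges: [-2.73, 2.73], [-0.86, 2.22], [0.23, 2.46], [-1.11, 4.25], [0.08, 2.63], [-2.82, 2.82]. Speed limits (rad/s): [2.79, 2.79, 3.14, 3.14, 3.14, 3.14].

### API

Orientations are given as a unit quaternion [x, y, z, w].
In Python, from workcell import r, vision gives the robot as it stands.
- The arm moves only by the shell command python3 -m inch 'ROWS' [FORCE]. ROWS is JSON, a list that holds one entry, the list of rows, each a list of 7 numbers: the finger opening in m, from 0 to 0.0854, then the shift along the tool's x, y, z in m, then the turn, a rotation vector about the tool's x, y, z in rad. A call has 1 to 8 rows; each row is the pose to reach, as a shift and turn from the pose commanded when the call began, along the tool's axes at that moment; what a row does not reach only later rows make up. A row lasts 1/8 s, in which the tool goes at most 62.5 mm and 10.7 degrees, less where a joint would pass 70% of its speed; a pose out of reach is approached as far as the arm can. A call with a gripper value outside its range is refused whole. The fingers move at their own pace and stop on an object; FORCE is the grip in N (left out, the last holds). Time passes only in rows, so rows that repeat a pose let the fingers close. It gives the time, the measured TCP pose, the force and the opening at its end, in the units of the state.
- r.observe(): the state, without advancing time (a new reading comes with each control period).
- vision.camera(name): name is "scene" or "top"; returns the picture (384x512x3 uint8, red, green, blue); there is no depth.
- vision.get_calibration(name): a dict with "K" (3x3 intrinsics, pixels), "origin" and "rotation" of the camera in the world. Camera axes: x right, y up, looking along -z (the intrinsics and any distortion apply to the point x, -y, -z); pixel columns grow to the right and rows downward; lengths in m; the calibration is good to about 2 mm. A picture is of the moment at which its call begins. get_calibration takes no time and is no camera call.
- r.close_job(): hands the job in, once; it reports no verdict.
The state is a dict: "time": time; "qpos": joint angles; "qd": joint speeds; "tau": joint torques, N m; "eef_pos": TCP position; "tool_rot": TCP orientation; "force": force on the tool from outside, world axes, zero at the start; "torque": the same for the moment, N m; "grip_width": finger opening in m.
Only numpy, scipy, OpenCV 4.12 (cv2) and the standard library are available. Lean on these libraries where they do the work, as an engineer would, in place of code of your own. Each camera call takes 0.05 s, during which the arm holds its last target. There are 200 camera calls.

## Working session

There is one attempt and no reset: what is moved stays moved. The work goes in short steps, Python scripts to look and compute and a shell command to move; the robot and the scene stay as the last step left them, time stands still between calls to the robot, and variables do not carry over. Pictures are saved under pics/ and viewed, about 8 in all and at most 12, crops included, and the job is handed in when it is done.

```bash
mkdir -p pics; ls; python3 - <<'E'
from workcell import r, vision
import cv2
for n in("scene","top"):
    im=vision.camera(n); cv2.imwrite(f"pics/{n}0.png",im[:,:,::-1]); c=vision.get_calibration(n); print(n,c)
print(r.observe(), r.grasp_offset)
E
```

```text
pics
scene {'K': array([[443.9343102 ,   0.        , 256.09749071],
       [  0.        , 443.9343102 , 186.13525963],
       [  0.        ,   0.        ,   1.        ]]), 'origin': array([ 1.11642228, -0.39602928,  1.04876342]), 'rotation': array([0.30095175, 0.13990687, 0.37475526, 0.86568621])}
top {'K': array([[353.14583126,   0.        , 256.85060322],
       [  0.        , 353.14583126, 183.36091608],
       [  0.        ,   0.        ,   1.        ]]), 'origin': array([0.520069  , 0.10441351, 0.9351554 ]), 'rotation': array([ 0.01521775, -0.01318577, -0.69860028,  0.71522877])}
{'time': 0.1, 'qpos': array([-1.46150504e+00,  2.07387118e-01,  1.54282118e+00,  7.75334966e-06,
        1.39351610e+00, -1.50497407e-01]), 'qd': array([ 0.00165037, -0.00117024, -0.00196914,  0.00027409, -0.00051258,
        0.00119135]), 'tau': array([-8.87369060e-04, -3.84089112e+01, -2.92550308e+01, -3.42088360e-04,
        4.83137526e-03, -2.33818264e-05]), 'eef_pos': array([ 0.14761266, -0.55493851,  0.19600746]), 'tool_rot': array([ 7.92740055e-01, -6.09558914e-01, -7.35247606e-04, -7.71696283e-04]), 'force': array([ 0.40030112, -0.65786584, -0.54343494]), 'torque': array([0.00537697, 0.02177172, 0.01967991]), 'grip_width': 0.08520399106114732} -0.0187
```

View pics/scene0.png

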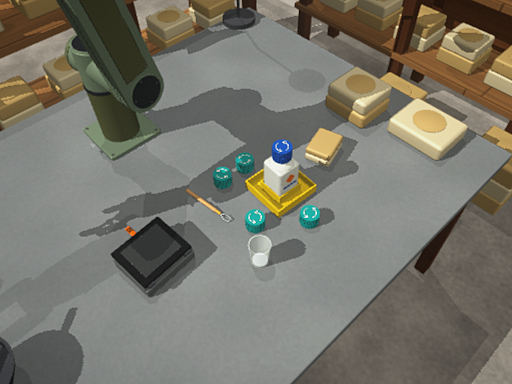

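View pics/top0.png

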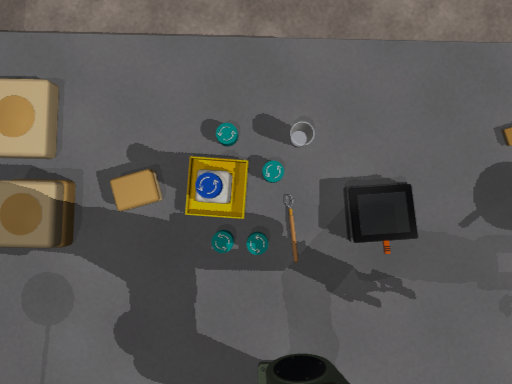

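The scene view shows the scale at left with its orange tab at (130,231), and the bottle with its blue cap at (282,150). The top view shows the tab at (387,247), the lid at about (381,212) and the cap at (209,185). The turquoise look-alikes stand around the tray.

```bash
cat > h.py <<'E'
from workcell import r, vision
import cv2, numpy as np
from scipy.spatial.transform import Rotation as R
def ray(n,uv):
    c=vision.get_calibration(n);K=c["K"]
    d=np.array([(uv[0]-K[0,2])/K[0,0],-(uv[1]-K[1,2])/K[1,1],-1.])
    return c["origin"],R.from_quat(c["rotation"]).apply(d)
def onz(n,uv,z):
    o,d=ray(n,uv); return o+d*(z-o[2])/d[2]
def tri(uvs):
    A=0;b=0
    for n,uv in uvs:
        o,d=ray(n,uv); d=d/np.linalg.norm(d); P=np.eye(3)-np.outer(d,d); A=A+P;b=b+P@o
    return np.linalg.solve(A,b)
def proj(n,p):
    c=vision.get_calibration(n);K=c["K"]
    q=R.from_quat(c["rotation"]).inv().apply(np.array(p)-c["origin"]); 
    return K[0,0]*q[0]/-q[2]+K[0,2],K[1,1]*-q[1]/-q[2]+K[1,2]
def mask(im,lo,hi): return cv2.inRange(cv2.cvtColor(im,cv2.COLOR_RGB2HSV),lo,hi)
def blobs(m,amin=15):
    cs,_=cv2.findContours(m,cv2.RETR_EXTERNAL,cv2.CHAIN_APPROX_NONE)
    return sorted([c for c in cs if cv2.contourArea(c)>amin],key=cv2.contourArea,reverse=True)
ORG=((3,190,120),(11,255,255)); BLU=((108,150,60),(125,255,255)); YEL=((22,150,80),(32,255,255)); BLK=((0,0,0),(179,255,38))
def rd(n): return cv2.imread(f"pics/{n}.png")[:,:,::-1].copy()
E
python3 - <<'E'
from h import *
for n in("scene","top"):
    im=rd(n+"0")
    for nm,c in (("org",ORG),("blu",BLU),("yel",YEL),("blk",BLK)):
        for b in blobs(mask(im,*c))[:4]:
            rc=cv2.minAreaRect(b); print(n,nm,cv2.contourArea(b),np.round(rc[0],1),np.round(rc[1],1),round(rc[2],1),np.round(cv2.boxPoints(rc)).tolist() if nm in("blk","yel") else "")
E
cat > /tmp/c.py <<'E'
E
python3 - <<'E'
import cv2,numpy as np,sys
sys.path.insert(0,'.')
a=cv2.imread('pics/scene0.png')[205:300,95:205];b=cv2.imread('pics/top0.png')[170:265,335:435]
cv2.imwrite('pics/crop1.png',np.hstack([cv2.resize(a,(400,360),interpolation=cv2.INTER_CUBIC),cv2.resize(b,(379,360),interpolation=cv2.INTER_CUBIC)]))
E
```

```text
scene org 15.5 [290.  177.8] [3.1 6.9] 33.7 
scene blu 331.5 [282.  151.5] [23. 20.] 90.0 
scene yel 1353.5 [280.2 185.3] [55.9 50.9] 45.0 [[242.0, 184.0], [278.0, 148.0], [318.0, 187.0], [282.0, 223.0]]
scene blk 2802.0 [150.8 250.7] [48.3 64.9] 48.4 [[111.0, 254.0], [159.0, 211.0], [191.0, 247.0], [143.0, 290.0]]
scene blk 624.0 [146.   91.5] [23.7 34. ] 26.6 [[128.0, 101.0], [143.0, 71.0], [164.0, 82.0], [149.0, 112.0]]
scene blk 460.5 [435.3 241.2] [12.7 67. ] 29.7 [[413.0, 267.0], [446.0, 209.0], [457.0, 215.0], [424.0, 273.0]]
scene blk 55.5 [438.8   2.3] [9.9 8.5] 20.6 [[433.0, 5.0], [436.0, -3.0], [445.0, 0.0], [442.0, 8.0]]
top blu 495.0 [209. 185.] [24. 26.] 90.0 
top yel 3383.5 [216.3 187.1] [59.5 59.1] 4.3 [[184.0, 214.0], [189.0, 155.0], [248.0, 160.0], [244.0, 219.0]]
top blk 3390.0 [382.1 212.4] [56.  65.5] 85.1 [[347.0, 187.0], [412.0, 182.0], [417.0, 237.0], [352.0, 243.0]]
top blk 1731.0 [303.5 368.5] [29. 89.] 90.0 [[259.0, 354.0], [348.0, 354.0], [348.0, 383.0], [259.0, 383.0]]
top blk 98.5 [346.8 214. ] [52.3  3.4] 85.6 [[343.0, 188.0], [346.0, 188.0], [350.0, 240.0], [347.0, 240.0]]
```

View pics/crop1.png

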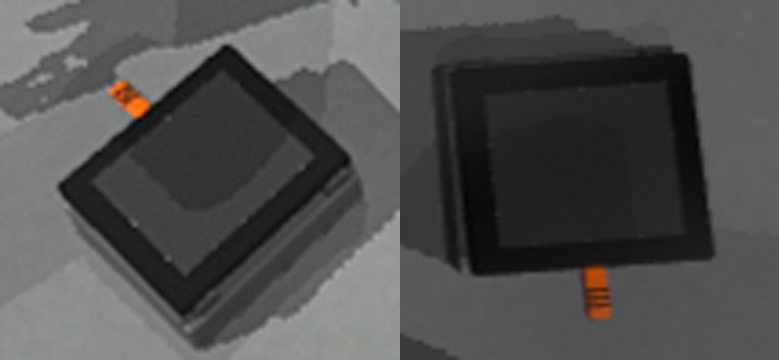

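```bash
python3 - <<'E'
from h import *
P={}
for k,s,t in (("Fl",(157.4,217.4),(354,241.8)),("Fr",(111.5,256.4),(417.3,237.5)),("Rr",(145.3,291.6),(411,184)),("Rl",(191.3,249),(347.5,188)),("tabend",(127.2,228.7),(387.8,253.4)),("tabroot",(134.3,235),(386.2,240.5)),("cap",(282,149),(209,185))):
    P[k]=tri([("scene",s),("top",t)]); print(k,P[k].round(4), proj("scene",P[k]),proj("top",P[k]))
for z in(.0,.03):
  q=[onz("top",p,z)[:2] for p in((184,214),(189,155),(248,160),(244,219))]; print(z,np.round(q,4).tolist(),np.mean(q,0))
print("cap top",onz("top",(209,185),.184))
im=rd("top0")
for n,c in (("top",ORG),("scene",ORG)):
    i=rd(n+"0"); m=mask(i,(2,150,90),(18,255,255)); 
    for b in blobs(m,8):
        rc=cv2.minAreaRect(b); print(n,np.round(rc[0],1),np.round(rc[1],1),rc[2])
print(r.observe()["tool_rot"], R.from_quat(r.observe()["tool_rot"]).as_matrix().round(3))
E
```

```text
Fl [ 0.4166 -0.1358  0.0578] (np.float64(157.41442315193956), np.float64(217.4019783237873)) (np.float64(354.0122169161072), np.float64(241.81104685570676))
Fr [ 0.4317 -0.292   0.0541] (np.float64(110.82247650243491), np.float64(256.2752362056942)) (np.float64(416.7258915680453), np.float64(237.01863503177427))
Rr [ 0.5648 -0.2821  0.0388] (np.float64(144.5143383257037), np.float64(291.5140491919285)) (np.float64(410.38315709631513), np.float64(183.5072649539186))
Rl [ 0.5491 -0.1236  0.0388] (np.float64(191.67684969679283), np.float64(249.0200677934398)) (np.float64(347.80014224094504), np.float64(188.25665505474166))
tabend [ 0.3916 -0.2173  0.0603] (np.float64(126.63412467967521), np.float64(228.59467947081293)) (np.float64(387.313872195468), np.float64(252.96564681203432))
tabroot [ 0.4223 -0.2138  0.0602] (np.float64(134.08802347873132), np.float64(234.96493261954376)) (np.float64(386.0200898973053), np.float64(240.3426738927586))
cap [0.5447 0.2102 0.1727] (np.float64(282.0211778812375), np.float64(148.99682146162795)) (np.float64(209.02063976963524), np.float64(185.0172817627
[... 514 characters left out ...]
7. 251.] [4. 4.] 90.0
scene [427.4  54.2] [209.1  39.5] 27.5198917388916
scene [42. 89.] [24.4 17.8] 56.3099365234375
scene [492.5   7.5] [15. 37.] 90.0
scene [9.5 9. ] [18. 19.] 90.0
scene [44.1 28.2] [ 6.7 43.5] 68.19859313964844
scene [148.  39.] [21.5  8. ] 63.43495178222656
scene [130.  230.5] [10.6  4.9] 45.0
scene [492.9  56.7] [7.6 8.5] 26.56505012512207
scene [319.3   4. ] [12.3  4.7] 38.65980911254883
scene [289.9 177.9] [3.6 8.3] 33.690067291259766
scene [155.3  51.1] [ 2.2 10.3] 63.43495178222656
scene [38.8 18.8] [ 2.4 20.6] 68.19859313964844
[ 7.92740055e-01 -6.09558914e-01 -7.35247606e-04 -7.71696283e-04] [[ 0.257 -0.966 -0.   ]
 [-0.966 -0.257  0.002]
 [-0.002 -0.    -1.   ]]
```

```bash
cat >> h.py <<'E'
YAW=0.096; H=np.array([.559,-.2015,.044]); XS=np.array([np.cos(YAW),np.sin(YAW),0])
def lidR(beta):  # jaw x along -hinge, tilt beta deg forward
    x=np.array([np.sin(YAW),-np.cos(YAW),0]); z=np.array([0,0,-1.]); 
    return R.from_matrix(np.column_stack([x,np.cross(z,x),z]))*R.from_rotvec([np.radians(beta),0,0])
def tabpt(deg,rad=.157):
    a=np.radians(deg)+.032; return H-XS*rad*np.cos(a)+np.array([0,0,rad*np.sin(a)])
def rows(targets,w):  # targets: (grasp point, R)
    s=r.observe(); p0=np.array(s["eef_pos"]); R0=R.from_quat(s["tool_rot"])
    for g,Rt in targets:
        tcp=np.array(g)-Rt.apply([0,0,r.grasp_offset])
        print([w]+np.round(R0.inv().apply(tcp-p0),4).tolist()+np.round((R0.inv()*Rt).as_rotvec(),3).tolist())
def st():
    s=r.observe(); Rt=R.from_quat(s["tool_rot"]); print("t",s["time"],"q",s["qpos"].round(2),"tcp",s["eef_pos"].round(4),"grasp",(s["eef_pos"]+Rt.apply([0,0,r.grasp_offset])).round(4),"F",s["force"].round(1),"w",round(s["grip_width"],4),"z",Rt.apply([0,0,1]).round(3),"x",Rt.apply([1,0,0]).round(3))
E
python3 - <<'E'
from h import *
print(tabpt(2.5)); rows([(tabpt(2.5)+[-.02,0,.1],lidR(b)) for b in (0,20,30)],.045)
E
```

```text
[ 0.40316967 -0.21650584  0.0558631 ]
[0.045, -0.2664, -0.3146, 0.0595, -0.0, 0.002, 0.164]
[0.045, -0.2654, -0.3209, 0.0584, 0.348, 0.031, 0.162]
[0.045, -0.2649, -0.3238, 0.057, 0.522, 0.045, 0.159]
```

```bash
python3 -m inch '[[[0.045,-0.035,-0.04,0.007,0.05,0,0.02],[0.045,-0.07,-0.08,0.015,0.1,0,0.04],[0.045,-0.105,-0.12,0.022,0.15,0.01,0.06],[0.045,-0.14,-0.16,0.03,0.2,0.02,0.08],[0.045,-0.175,-0.2,0.037,0.25,0.02,0.1],[0.045,-0.21,-0.24,0.045,0.3,0.03,0.12],[0.045,-0.24,-0.28,0.05,0.33,0.03,0.14],[0.045,-0.265,-0.321,0.058,0.348,0.03,0.162]]]' 40
python3 - <<'E'
from h import *
st()
rows([(tabpt(2.5)+[-.02,0,.1],lidR(20)),(tabpt(2.5)+[0,0,.04],lidR(30)),(tabpt(2.5,.159),lidR(30)),(tabpt(2.5,.159),lidR(20))],.045)
E
```

```text
time: 1.1
eef_pos: [0.3901, -0.2157, 0.1387]
tool_rot: [0.728, -0.663, 0.117, -0.128]
force: [0.7, -0.7, 0.1]
grip_width: 0.0453
t 1.1 q [-0.94 -0.21  2.13  0.34  1.06  0.39] tcp [ 0.3901 -0.2157  0.1387] grasp [ 0.3838 -0.2162  0.1562] F [ 0.7 -0.7  0.1] w 0.0453 z [ 0.341  0.031 -0.94 ] x [ 0.094 -0.996  0.001]
[0.045, 0.0002, 0.0007, 0.0002, -0.001, -0.002, -0.001]
[0.045, 0.002, -0.0007, 0.0631, 0.174, -0.002, -0.001]
[0.045, 0.0019, 0.0148, 0.0998, 0.174, -0.002, -0.001]
[0.045, 0.0019, 0.0181, 0.1001, -0.001, -0.002, -0.001]
```

```bash
python3 -m inch '[[[0.045,0.001,0.005,0.03,0,0,0],[0.045,0.002,0.01,0.06,0,0,0],[0.045,0.002,0.01,0.06,0,0,0]]]'
python3 - <<'E'
from h import *
st(); a=vision.camera("scene");b=vision.camera("top")
cv2.imwrite("pics/scene1.png",a[:,:,::-1]);cv2.imwrite("pics/top1.png",b[:,:,::-1])
f=lambda i,x,y:cv2.resize(i[y:y+80,x:x+80,::-1],(400,400),interpolation=cv2.INTER_CUBIC)
cv2.imwrite("pics/crop2.png",np.hstack([f(a,95,185),f(b,345,195)]))
rows([(tabpt(2.5,.159),lidR(20))],.045)
E
```

```text
time: 1.48
eef_pos: [0.3995, -0.2155, 0.0767]
tool_rot: [0.729, -0.662, 0.114, -0.129]
force: [-0.4, -0.1, -0.4]
grip_width: 0.045
t 1.475 q [-0.92 -0.08  2.17  0.38  0.9   0.34] tcp [ 0.3995 -0.2155  0.0767] grasp [ 0.3932 -0.2162  0.0943] F [-0.4 -0.1 -0.4] w 0.045 z [ 0.336  0.037 -0.941] x [ 0.097 -0.995 -0.004]
[0.045, -0.0015, 0.0078, 0.0409, 0.0, -0.001, 0.0]
```

View pics/crop2.png

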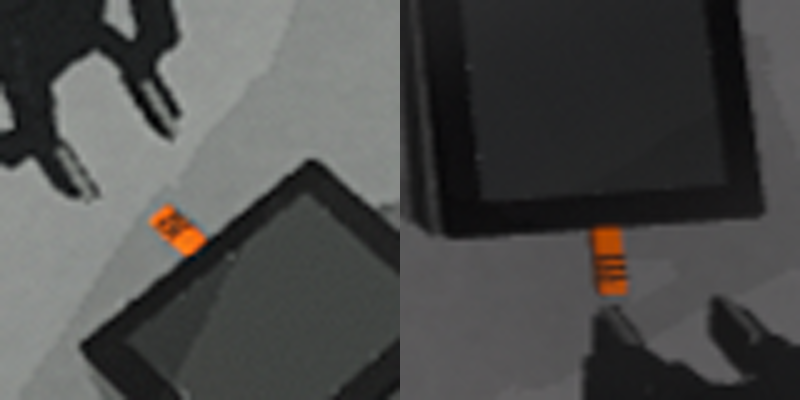

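Tips in the scene crop are at about (114,225) and (130,212), and in the top crop at (386,257) and (408,254). The tab's top-view centre is (386.8,247.4). I'll check that the finger midline matches the tab.

```bash
python3 - <<'E'
from h import *
print(tri([("scene",(114,225)),("top",(386,257))]),tri([("scene",(130,212)),("top",(408,254))]))
print(tri([("scene",(114,225)),("top",(408,254))]),tri([("scene",(130,212)),("top",(386,257))]))
print("proj tcp",proj("scene",r.observe()["eef_pos"]),proj("top",r.observe()["eef_pos"]))
print("tab top",onz("top",(386.8,247.4),.06),tri([("scene",(130,230.3)),("top",(386.8,247.4))]))
E
```

```text
[ 0.37187726 -0.22622656  0.06104022] [ 0.41652876 -0.21189802  0.1632904 ]
[ 0.39861629 -0.24477596  0.11371142] [ 0.39118738 -0.19341906  0.11360885]
proj tcp (np.float64(126.52051143843488), np.float64(226.94649068603408)) (np.float64(390.65037699250405), np.float64(250.2601213856429))
tab top [ 0.4050918  -0.21596885  0.06      ] [ 0.40561289 -0.2143894   0.06457152]
```

```bash
python3 -m inch '[[[0.045,-0.001,0.004,0.02,0,0,0],[0.045,-0.0015,0.008,0.04,0,0,0],[0.045,-0.0015,0.008,0.04,0,0,0]]]'
python3 - <<'E'
from h import *
st(); a=vision.camera("scene");b=vision.camera("top")
cv2.imwrite("pics/scene2.png",a[:,:,::-1]);cv2.imwrite("pics/top2.png",b[:,:,::-1])
f=lambda i,x,y:cv2.resize(i[y:y+80,x:x+80,::-1],(400,400),interpolation=cv2.INTER_CUBIC)
cv2.imwrite("pics/crop3.png",np.hstack([f(a,95,185),f(b,345,195)]))
E
```

```text
time: 1.95
eef_pos: [0.4068, -0.2161, 0.0391]
tool_rot: [0.729, -0.662, 0.117, -0.128]
force: [0.4, -0.8, -0.6]
grip_width: 0.0447
t 1.95 q [-0.91  0.02  2.18  0.41  0.79  0.3 ] tcp [ 0.4068 -0.2161  0.0391] grasp [ 0.4005 -0.2167  0.0566] F [ 0.4 -0.8 -0.6] w 0.0447 z [ 0.34   0.032 -0.94 ] x [ 0.095 -0.995  0.   ]
```

View pics/crop3.png

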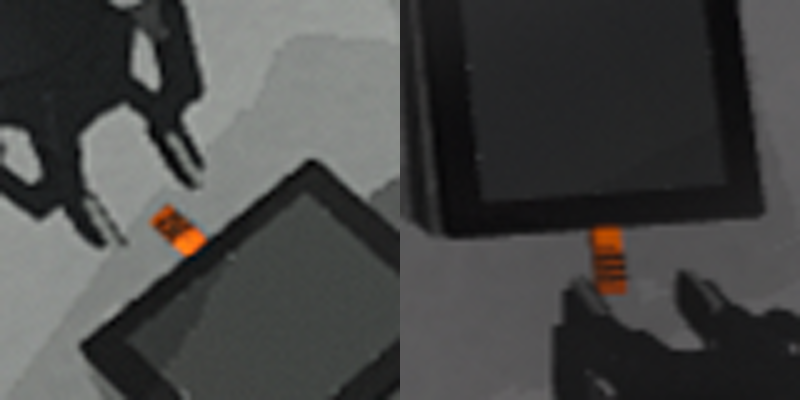

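```bash
python3 - <<'E'
from h import *
o=[]
Rt=R.from_quat(r.observe()["tool_rot"]);p=r.observe()["eef_pos"]
for n,x,y in(("scene",100,205),("top",365,225)):
    i=rd(n+"2");d=cv2.absdiff(i,rd(n+"0")).max(2)
    c=cv2.resize(i[y:y+50,x:x+50,::-1],(400,400),interpolation=cv2.INTER_NEAREST)
    c=cv2.convertScaleAbs(c,alpha=2.0)
    for dx in(-.022,0,.022):
        u=proj(n,p+Rt.apply([dx,0,0])); print(n,dx,u); cv2.drawMarker(c,(int((u[0]-x)*8+4),int((u[1]-y)*8+4)),(0,0,255),0,10)
    o.append(c)
cv2.imwrite("pics/crop4.png",np.hstack(o))
E
```

```text
scene -0.022 (np.float64(138.17981821423507), np.float64(231.1440746358021))
scene 0 (np.float64(131.72860023030097), np.float64(236.33829322613914))
scene 0.022 (np.float64(125.16660898195252), np.float64(241.6217012611309))
top -0.022 (np.float64(375.7098116103169), np.float64(245.8942902641656))
top 0 (np.float64(384.4388657239266), np.float64(245.26957879506907))
top 0.022 (np.float64(393.1690721998517), np.float64(244.6447848549573))
```

View pics/crop4.png

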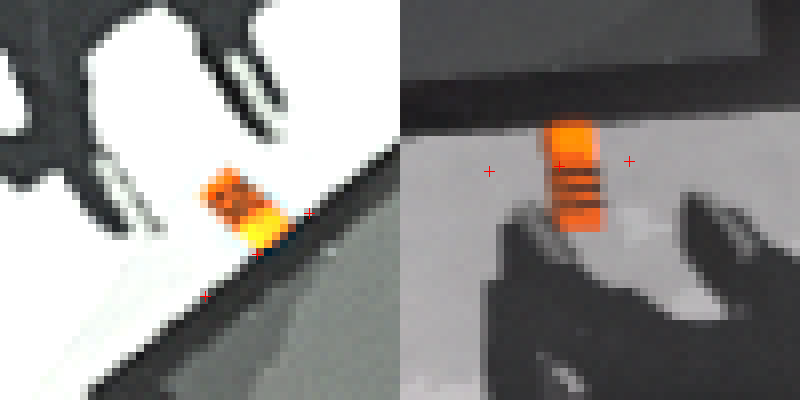

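The fingertips look farther back and higher than the reported TCP, with the scene midpoint at about (126,228) against a projected (132,236). Closing on the tab will settle it.

```bash
python3 -m inch '[[[0.0,0,0,0,0,0,0],[0.0,0,0,0,0,0,0],[0.0,0,0,0,0,0,0],[0.0,0,0,0,0,0,0]]]' 30
python3 - <<'E'
from h import *
st(); a=vision.camera("scene");b=vision.camera("top")
cv2.imwrite("pics/scene3.png",a[:,:,::-1]);cv2.imwrite("pics/top3.png",b[:,:,::-1])
o=[]
for i,x,y in((a,100,205),(b,365,225)):
    o.append(cv2.convertScaleAbs(cv2.resize(i[y:y+50,x:x+50,::-1],(400,400),interpolation=cv2.INTER_NEAREST),alpha=1.5))
cv2.imwrite("pics/crop5.png",np.hstack(o))
E
```

```text
time: 2.55
eef_pos: [0.4071, -0.2161, 0.0391]
tool_rot: [0.729, -0.662, 0.117, -0.128]
force: [-0.8, 0.6, 0.4]
grip_width: 0.0001
t 2.55 q [-0.91  0.02  2.18  0.42  0.79  0.3 ] tcp [ 0.4071 -0.2161  0.0391] grasp [ 0.4008 -0.2167  0.0566] F [-0.8  0.6  0.4] w 0.0001 z [ 0.341  0.031 -0.94 ] x [ 0.096 -0.995  0.002]
```

View pics/crop5.png

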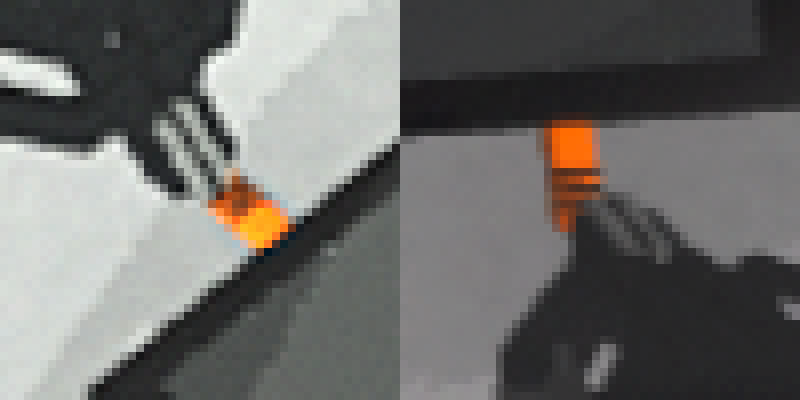

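The fingers closed to 0 above the tab, so the visible fingertips really sit about 37 mm behind the reported TCP along the tool axis. I'll open, advance 38 mm and close again. Even at the reported pose that stays above the bench.

```bash
python3 -m inch '[[[0.045,0,0,0,0,0,0],[0.045,0,0,0,0,0,0],[0.045,0,0,0,0,0,0],[0.045,0,0,0.012,0,0,0],[0.045,0,0,0.024,0,0,0],[0.045,0,0,0.032,0,0,0],[0.045,0,0,0.032,0,0,0]]]' 30; python3 -m inch '[[[0.0,0,0,0,0,0,0],[0.0,0,0,0,0,0,0],[0.0,0,0,0,0,0,0],[0.0,0,0,0,0,0,0]]]' 30
python3 - <<'E'
from h import *
st(); a=vision.camera("scene");b=vision.camera("top")
cv2.imwrite("pics/scene4.png",a[:,:,::-1]);cv2.imwrite("pics/top4.png",b[:,:,::-1])
E
```

```text
time: 3.52
eef_pos: [0.4176, -0.2142, 0.0077]
tool_rot: [0.729, -0.662, 0.116, -0.128]
force: [-0.4, 0.0, -0.5]
grip_width: 0.0447
time: 4.03
eef_pos: [0.4172, -0.2104, 0.008]
tool_rot: [0.729, -0.662, 0.114, -0.131]
force: [4.3, 9.1, -0.1]
grip_width: 0.0135
t 4.025 q [-0.88  0.1   2.18  0.45  0.71  0.27] tcp [ 0.4172 -0.2104  0.008 ] grasp [ 0.4108 -0.2112  0.0256] F [ 4.3  9.1 -0.1] w 0.0135 z [ 0.339  0.04  -0.94 ] x [ 0.097 -0.995 -0.008]
```

Gripped: the opening is 13.5 mm, with about 9 N of side load because the tab lies ~4 mm further to +y. I'll relieve that and swing the lid along the arc using the effective grasp offset.

```bash
cat >> h.py <<'E'
GO=-.0557
def geff():
    s=r.observe(); return s["eef_pos"]+R.from_quat(s["tool_rot"]).apply([0,0,GO])
def ang(): 
    d=geff()-H2; return np.degrees(np.arctan2(d[2],-d@XS)-.032),np.hypot(d[2],d@XS)
H2=np.array([.559,-.1965,.044])
def arc(degs,b1=-35,rad=.160,w=0.0):
    s=r.observe(); p0=s["eef_pos"]; R0=R.from_quat(s["tool_rot"])
    for d in degs:
        be=20+(b1-20)*(d-4)/106; Rt=lidR(be); a=np.radians(d)+.032
        g=H2-XS*rad*np.cos(a)+[0,0,rad*np.sin(a)]; tcp=g-Rt.apply([0,0,GO])
        print(d,round(be),[w]+np.round(R0.inv().apply(tcp-p0),4).tolist()+np.round((R0.inv()*Rt).as_rotvec(),3).tolist())
E
python3 -m inch '[[[0,-0.004,0,0,0,0,0],[0,-0.004,0,0,0,0,0]]]'
python3 - <<'E'
from h import *
st(); print(geff(),ang()); arc([4,10,16,22,28])
E
```

```text
time: 4.38
eef_pos: [0.4173, -0.2107, 0.0088]
tool_rot: [0.729, -0.662, 0.117, -0.128]
force: [0.9, 0.7, -3.5]
grip_width: 0.0131
t 4.375 q [-0.87  0.1   2.18  0.45  0.71  0.28] tcp [ 0.4173 -0.2107  0.0088] grasp [ 0.411  -0.2113  0.0264] F [ 0.9  0.7 -3.5] w 0.0131 z [ 0.34   0.032 -0.94 ] x [ 0.096 -0.995  0.001]
[ 0.3983953  -0.21245093  0.06113647] (np.float64(4.227365346796701), np.float64(0.16230134628264872))
4 20 [0.0, -0.0005, -0.0018, 0.0016, 0.0, -0.001, 0.0]
10 17 [0.0, -0.0005, -0.0069, -0.0132, -0.054, -0.001, 0.0]
16 14 [0.0, -0.0005, -0.0134, -0.0272, -0.108, -0.001, 0.0]
22 11 [0.0, -0.0005, -0.0214, -0.0403, -0.163, -0.001, 0.0]
28 8 [0.0, -0.0005, -0.0306, -0.0523, -0.217, -0.001, 0.0]
```

```bash
python3 -m inch '[[[0,0,-0.0069,-0.0132,-0.054,0,0],[0,0,-0.0134,-0.0272,-0.108,0,0],[0,0,-0.0214,-0.0403,-0.163,0,0],[0,0,-0.0306,-0.0523,-0.217,0,0]]]'
python3 - <<'E'
from h import *
st(); print(ang()); a=vision.camera("scene");b=vision.camera("top")
cv2.imwrite("pics/scene5.png",a[:,:,::-1]);cv2.imwrite("pics/top5.png",b[:,:,::-1])
o=[cv2.resize(i[y:y+130,x:x+130,::-1],(400,400),interpolation=cv2.INTER_CUBIC) for i,x,y in((a,70,180),(b,320,160))]
cv2.imwrite("pics/crop6.png",np.hstack(o)); arc([34,40,46,52,58])
E
```

```text
time: 4.88
eef_pos: [0.4264, -0.2098, 0.0681]
tool_rot: [0.739, -0.671, 0.043, -0.047]
force: [1.0, 0.2, -6.1]
grip_width: 0.013
t 4.875 q [-0.71  0.08  1.99  0.11  0.99  0.71] tcp [ 0.4264 -0.2098  0.0681] grasp [ 0.4241 -0.21    0.0866] F [ 1.   0.2 -6.1] w 0.013 z [ 0.125  0.012 -0.992] x [ 0.096 -0.995  0.   ]
(np.float64(27.65597814397882), np.float64(0.16114980359429204))
34 4 [0.0, -0.0005, -0.0081, -0.0117, -0.051, -0.0, 0.003]
40 1 [0.0, -0.0005, -0.0172, -0.0235, -0.105, -0.0, 0.003]
46 -2 [0.0, -0.0005, -0.0274, -0.0342, -0.159, -0.001, 0.003]
52 -5 [0.0, -0.0005, -0.0387, -0.0436, -0.214, -0.001, 0.003]
58 -8 [0.0, -0.0004, -0.0508, -0.0516, -0.268, -0.001, 0.003]
```

View pics/crop6.png

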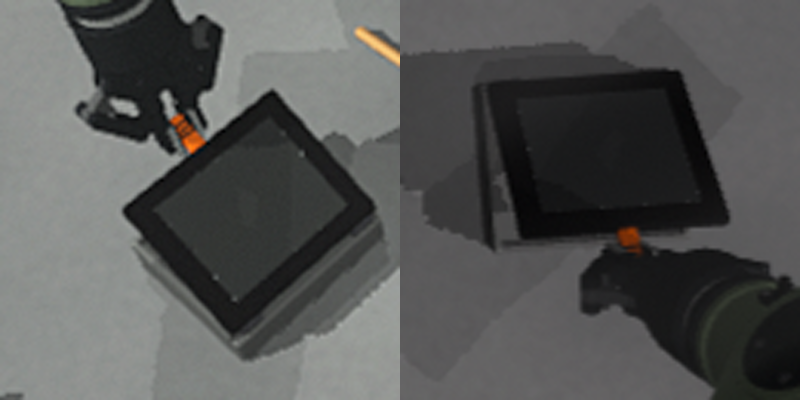

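The lid is lifting with the tab still in the fingers (scene crop about (187,130)), and the force is low.

```bash
python3 -m inch '[[[0,0,-0.0081,-0.0117,-0.051,0,0],[0,0,-0.0172,-0.0235,-0.105,0,0],[0,0,-0.0274,-0.0342,-0.159,0,0],[0,0,-0.0387,-0.0436,-0.214,0,0],[0,0,-0.0508,-0.0516,-0.268,0,0]]]'
python3 - <<'E'
from h import *
st(); print(ang()); arc([64,70,76,82,88])
E
```

```text
time: 5.6
eef_pos: [0.47, -0.2056, 0.1257]
tool_rot: [0.738, -0.671, -0.048, 0.052]
force: [-1.8, -0.9, -4.8]
grip_width: 0.0131
t 5.6 q [-0.52  0.24  1.66 -0.08  1.35  0.97] tcp [ 0.47   -0.2056  0.1257] grasp [ 0.4726 -0.2054  0.1443] F [-1.8 -0.9 -4.8] w 0.0131 z [-0.141 -0.013 -0.99 ] x [ 0.095 -0.995  0.   ]
(np.float64(57.36844183899286), np.float64(0.15936158422047234))
64 -11 [0.0, -0.0006, -0.0117, -0.0113, -0.053, 0.0, -0.0]
70 -14 [0.0, -0.0006, -0.0233, -0.0198, -0.107, 0.0, -0.0]
76 -17 [0.0, -0.0006, -0.0357, -0.0268, -0.161, 0.0, -0.0]
82 -20 [0.0, -0.0006, -0.0487, -0.0324, -0.216, 0.0, -0.0]
88 -24 [0.0, -0.0006, -0.0622, -0.0364, -0.27, 0.0, -0.0]
```

```bash
python3 -m inch '[[[0,0,-0.0117,-0.0113,-0.053,0,0],[0,0,-0.0233,-0.0198,-0.107,0,0],[0,0,-0.0357,-0.0268,-0.161,0,0],[0,0,-0.0487,-0.0324,-0.216,0,0],[0,0,-0.0622,-0.0364,-0.27,0,0]]]'
python3 - <<'E'
from h import *
st(); print(ang()); arc([94,99,104,108,110])
E
```

```text
time: 6.22
eef_pos: [0.5363, -0.1993, 0.152]
tool_rot: [0.724, -0.658, -0.138, 0.151]
force: [-3.1, -2.1, -8.1]
grip_width: 0.0132
t 6.225 q [-0.39  0.53  1.27 -0.19  1.71  1.09] tcp [ 0.5363 -0.1993  0.152 ] grasp [ 0.5438 -0.1986  0.1691] F [-3.1 -2.1 -8.1] w 0.0132 z [-0.399 -0.037 -0.916] x [ 0.095 -0.995 -0.001]
(np.float64(87.97117562937474), np.float64(0.159007152112575))
94 -27 [0.0, -0.0006, -0.0124, -0.007, -0.053, 0.001, -0.0]
99 -29 [0.0, -0.0006, -0.0233, -0.0108, -0.099, 0.001, -0.0]
104 -32 [0.0, -0.0007, -0.0345, -0.0136, -0.144, 0.001, -0.0]
108 -34 [0.0, -0.0007, -0.0437, -0.0151, -0.18, 0.001, -0.0]
110 -35 [0.0, -0.0007, -0.0482, -0.0156, -0.198, 0.001, -0.0]
```

```bash
python3 -m inch '[[[0,0,-0.0124,-0.007,-0.053,0,0],[0,0,-0.0233,-0.0108,-0.099,0,0],[0,0,-0.0345,-0.0136,-0.144,0,0],[0,0,-0.0437,-0.0149,-0.18,0,0],[0,0,-0.0482,-0.015,-0.198,0,0],[0,0,-0.0482,-0.015,-0.198,0,0]]]'
python3 - <<'E'
from h import *
st(); print(ang()); a=vision.camera("scene");b=vision.camera("top")
cv2.imwrite("pics/scene6.png",a[:,:,::-1]);cv2.imwrite("pics/top6.png",b[:,:,::-1])
o=[cv2.resize(i[y:y+130,x:x+130,::-1],(400,400),interpolation=cv2.INTER_CUBIC) for i,x,y in((a,90,190),(b,320,140))]
cv2.imwrite("pics/crop7.png",np.hstack(o))
E
```

```text
time: 6.98
eef_pos: [0.5872, -0.1946, 0.1457]
tool_rot: [0.706, -0.642, -0.201, 0.221]
force: [-4.4, -0.3, -11.7]
grip_width: 0.0136
t 6.975 q [-0.33  0.79  0.94 -0.26  1.97  1.12] tcp [ 0.5872 -0.1946  0.1457] grasp [ 0.5978 -0.1936  0.1611] F [ -4.4  -0.3 -11.7] w 0.0136 z [-0.568 -0.054 -0.822] x [ 0.096 -0.995 -0.001]
(np.float64(110.29255818887721), np.float64(0.15921229191627173))
```

View pics/crop7.png

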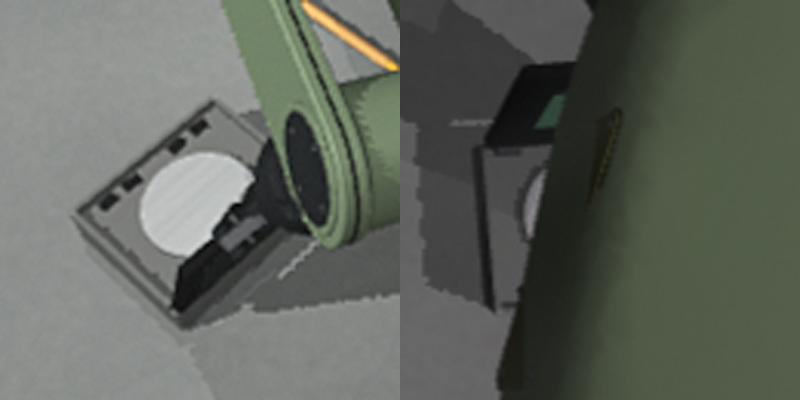

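```bash
python3 -m inch '[[[0.05,0,0,0,0,0,0],[0.05,0,0,0,0,0,0],[0.05,0,0,0,0,0,0],[0.05,0,0,-0.03,0,0,0],[0.05,0,0,-0.06,0,0,0],[0.05,0,0,-0.10,0.05,0,0],[0.05,0,0,-0.15,0.1,0,0]]]'
python3 - <<'E'
from h import *
st()
Rd=lidR(0); s=r.observe();R0=R.from_quat(s["tool_rot"])
for t in ([.60,-.05,.40],[.545,.12,.38]): print(R0.inv().apply(np.array(t)-s["eef_pos"]).round(3),(R0.inv()*Rd).as_rotvec().round(3))
E
```

```text
time: 7.95
eef_pos: [0.6732, -0.1859, 0.2734]
tool_rot: [0.717, -0.651, -0.167, 0.185]
force: [0.8, -0.7, -0.3]
grip_width: 0.05
t 7.95 q [-0.3   0.86  0.52 -0.24  2.22  1.08] tcp [ 0.6732 -0.1859  0.2734] grasp [ 0.6822 -0.185   0.2898] F [ 0.8 -0.7 -0.3] w 0.05 z [-0.48  -0.047 -0.876] x [ 0.096 -0.995  0.001]
[-0.142  0.114 -0.082] [ 0.503 -0.001 -0.   ]
[-0.317  0.138 -0.046] [ 0.503 -0.001 -0.   ]
```

```bash
python3 -m inch '[[[0.085,-0.03,0.02,-0.05,0.1,0,0],[0.085,-0.06,0.04,-0.07,0.2,0,0],[0.085,-0.1,0.07,-0.08,0.3,0,0],[0.085,-0.142,0.114,-0.082,0.4,0,0],[0.085,-0.19,0.12,-0.075,0.5,0,0],[0.085,-0.24,0.13,-0.06,0.503,0,0],[0.085,-0.29,0.135,-0.05,0.503,0,0],[0.085,-0.317,0.138,-0.046,0.503,0,0]]]'
python3 - <<'E'
from h import *
st(); a=vision.camera("scene");b=vision.camera("top")
cv2.imwrite("pics/scene7.png",a[:,:,::-1]);cv2.imwrite("pics/top7.png",b[:,:,::-1])
o=[cv2.resize(i[y:y+130,x:x+130,::-1],(400,400),interpolation=cv2.INTER_CUBIC) for i,x,y in((a,90,190),(b,320,140))]
o=np.hstack(o)
cv2.imwrite("pics/crop8.png",o)
# predicted tab point / lid corners at angles
for d in (100,105,110,115,120):
    an=np.radians(d); e=H-XS*.135*np.cos(an)+[0,0,.135*np.sin(an)]; ys=np.array([-XS[1],XS[0],0])
    print(d,[np.round((np.array(proj(n,e+ys*k))-off)*400/130+[0 if n=="scene" else 400,0]) .tolist() for n,off in (("scene",(90,190)),("top",(320,140))) for k in(-.079,.079)],[np.round((np.array(proj(n,tabpt(d)))-off)*400/130) .tolist() for n,off in (("scene",(90,190)),("top",(320,140)))])
E
```

```text
time: 8.95
eef_pos: [0.5429, 0.1223, 0.3801]
tool_rot: [0.741, -0.672, 0.001, -0.0]
force: [-0.3, 0.7, 0.1]
grip_width: 0.085
t 8.95 q [ 0.07  0.09  1.31 -0.    1.74  1.54] tcp [0.5429 0.1223 0.3801] grasp [0.5429 0.1224 0.3988] F [-0.3  0.7  0.1] w 0.085 z [ 0.001 -0.001 -1.   ] x [ 0.098 -0.995  0.001]
100 [[151.0, 247.0], [313.0, 108.0], [758.0, 90.0], [532.0, 106.0]] [[238.0, 167.0], [256.0, 83.0]]
105 [[162.0, 258.0], [324.0, 118.0], [754.0, 74.0], [530.0, 90.0]] [[251.0, 180.0], [252.0, 64.0]]
110 [[173.0, 270.0], [334.0, 128.0], [750.0, 59.0], [527.0, 75.0]] [[264.0, 193.0], [248.0, 46.0]]
115 [[185.0, 282.0], [345.0, 140.0], [746.0, 44.0], [524.0, 60.0]] [[277.0, 207.0], [243.0, 29.0]]
120 [[196.0, 295.0], [355.0, 151.0], [741.0, 31.0], [520.0, 46.0]] [[289.0, 221.0], [238.0, 14.0]]
```

View pics/crop8.png

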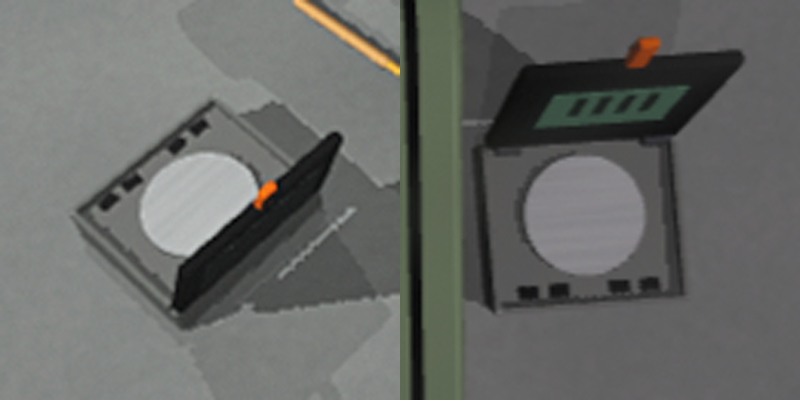

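The lid matches the 110° prediction: the tab is at scene crop (265,194) against a predicted (264,193), and at (245,52) against (248,46) in top. Now to the cap.

```bash
python3 -m inch '[[[0.085,-0.04,-0.005,0.03,0,0,0],[0.085,-0.0876,-0.0103,0.07,0,0,0],[0.085,-0.0876,-0.0103,0.1,0,0,0],[0.085,-0.0876,-0.0103,0.13,0,0,0],[0.085,-0.0876,-0.0103,0.13,0,0,0]]]'
python3 - <<'E'
from h import *
st(); a=vision.camera("scene");b=vision.camera("top")
cv2.imwrite("pics/scene8.png",a[:,:,::-1]);cv2.imwrite("pics/top8.png",b[:,:,::-1])
o=[cv2.resize(i[y:y+80,x:x+80,::-1],(400,400),interpolation=cv2.INTER_CUBIC) for i,x,y in((a,240,95),(b,170,145))]
cv2.imwrite("pics/crop9.png",np.hstack(o))
s=r.observe(); tip=s["eef_pos"]+[0,0,.037+.013]
for n,off in(("scene",(240,95)),("top",(170,145))):
  for k in(-.0425,0,.0425): print(n,np.round((np.array(proj(n,tip+np.array([.098,-.995,0])*k))-off)*5))
E
```

```text
time: 9.68
eef_pos: [0.5446, 0.2069, 0.2461]
tool_rot: [0.74, -0.673, -0.001, 0.003]
force: [-0.2, 0.4, 0.3]
grip_width: 0.0847
t 9.675 q [ 0.22  0.19  1.45 -0.    1.5   1.69] tcp [0.5446 0.2069 0.2461] grasp [0.5448 0.207  0.2648] F [-0.2  0.4  0.3] w 0.0847 z [-0.006 -0.003 -1.   ] x [ 0.095 -0.995  0.003]
scene [270.  55.]
scene [217.  98.]
scene [162. 143.]
top [ 37. 190.]
top [154. 181.]
top [272. 173.]
```

View pics/crop9.png

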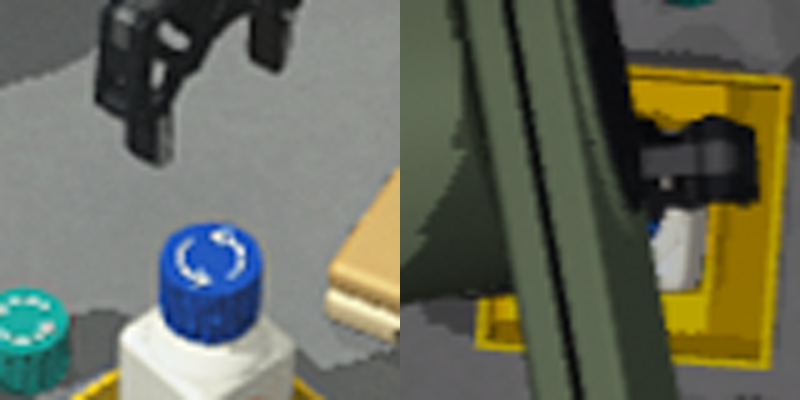

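```bash
python3 - <<'E'
from h import *
for z in(.28,.287,.294): print(onz("scene",(281.6,118.6),z))
print(onz("scene",(282.2,146.6),.184)); print(r.observe()["eef_pos"])
E
```

```text
[0.5392345  0.20977867 0.28      ]
[0.5444901  0.20426246 0.287     ]
[0.54974571 0.19874626 0.294     ]
[0.54611217 0.20900449 0.184     ]
[0.54694139 0.20749575 0.24990571]
```

```bash
python3 -m inch '[[[0.085,-0.002,0,0.04,0,0,0],[0.085,-0.002,0,0.08,0,0,0],[0.085,-0.002,0,0.11,0,0,0],[0.085,-0.002,0,0.125,0,0,0],[0.085,-0.002,0,0.132,0,0,0],[0.085,-0.002,0,0.132,0,0,0]]]'; python3 -m inch '[[[0.04,0,0,0,0,0,0],[0.04,0,0,0,0,0,0],[0.04,0,0,0,0,0,0],[0.04,0,0,0,0,0,0]]]' 30
python3 -c "from h import *; st()"
```

```text
time: 10.52
eef_pos: [0.5467, 0.2099, 0.1177]
tool_rot: [0.74, -0.672, 0.001, 0.0]
force: [0.2, -0.3, 0.9]
grip_width: 0.0846
time: 11.02
eef_pos: [0.5467, 0.2117, 0.1184]
tool_rot: [0.74, -0.672, 0.0, -0.001]
force: [-1.8, 4.9, 5.3]
grip_width: 0.0546
t 11.025 q [0.22 0.3  1.59 0.   1.24 1.7 ] tcp [0.5467 0.2117 0.1184] grasp [0.5467 0.2117 0.1371] F [-1.8  4.9  5.3] w 0.0546 z [ 0.002  0.002 -1.   ] x [ 0.096 -0.995 -0.002]
```

```bash
python3 -m inch '[[[0.04,-0.002,0,0,0,0,0],[0.04,-0.002,0,0,0,0,0]]]' 60; python3 -m inch '[[[0.04,0,0,0.002,0,0,0],[0.04,0,0,0.002,0,0,0]]]';python3 -m inch '[[[0.04,0,0,0.002,0,0,0],[0.04,0,0,0.002,0,0,0]]]'; python3 -m inch '[[[0.04,0,0,0.002,0,0,0],[0.04,0,0,0.002,0,0,0]]]'
```

```text
time: 11.28
eef_pos: [0.5467, 0.2117, 0.1182]
tool_rot: [0.74, -0.672, 0.001, 0.0]
force: [-1.1, 0.1, 5.5]
grip_width: 0.0546
time: 11.52
eef_pos: [0.5467, 0.2117, 0.1163]
tool_rot: [0.74, -0.672, 0.001, -0.0]
force: [-0.5, 0.1, 6.4]
grip_width: 0.0546
time: 11.78
eef_pos: [0.5467, 0.2117, 0.1145]
tool_rot: [0.74, -0.672, 0.001, -0.0]
force: [-1.9, -0.4, 7.3]
grip_width: 0.0548
time: 12.02
eef_pos: [0.5468, 0.2117, 0.1128]
tool_rot: [0.74, -0.672, 0.001, -0.0]
force: [-3.3, 0.1, 8.4]
grip_width: 0.0544
```

Pressed: z went down 5.4 mm with 8.4 N, so the liner is at about 0.0055. Twisting CCW.

```bash
python3 -m inch '[[[0.04,0,0,0,0,0,-0.14],[0.04,0,0,0,0,0,-0.28],[0.04,0,0,0,0,0,-0.42],[0.04,0,0,0,0,0,-0.56],[0.04,0,0,0,0,0,-0.70],[0.04,0,0,0,0,0,-0.84],[0.04,0,0,0,0,0,-0.98],[0.04,0,0,0,0,0,-1.10]]]'
python3 - <<'E'
from h import *
st(); print(r.observe()["torque"].round(2))
a=vision.camera("scene"); cv2.imwrite("pics/scene9.png",a[:,:,::-1])
E
```

```text
time: 13.02
eef_pos: [0.5467, 0.2133, 0.1131]
tool_rot: [0.983, -0.184, 0.001, -0.001]
force: [-3.3, 4.2, 8.6]
grip_width: 0.0546
t 13.025 q [0.22 0.31 1.6  0.   1.23 0.59] tcp [0.5467 0.2133 0.1131] grasp [0.5466 0.2133 0.1318] F [-3.3  4.2  8.6] w 0.0546 z [ 0.002  0.001 -1.   ] x [ 0.932 -0.362  0.002]
[ 0.65  0.49 -0.07]
```

```bash
python3 -m inch '[[[0.04,0,0,-0.004,0,0,0],[0.04,0,0,-0.008,0,0,0],[0.04,0,0,-0.012,0,0,0],[0.04,0,0,-0.012,0,0,0]]]'
```

```text
time: 13.58
eef_pos: [0.5454, 0.2122, 0.1225]
tool_rot: [0.982, -0.186, -0.001, 0.0]
force: [-0.8, 5.1, 1.7]
grip_width: 0.0541
```

```bash
python3 -m inch '[[[0.04,0,0,-0.01,0,0,0],[0.04,0,0,-0.02,0,0,0],[0.04,0,0,-0.032,0,0,0],[0.04,0,0,-0.045,0,0,0],[0.04,0,0,-0.058,0,0,0],[0.04,0,0,-0.065,0,0,0],[0.04,0,0,-0.065,0,0,0]]]'
python3 - <<'E'
from h import *
st(); a=vision.camera("scene");b=vision.camera("top")
cv2.imwrite("pics/scene10.png",a[:,:,::-1]);cv2.imwrite("pics/top10.png",b[:,:,::-1])
o=[cv2.resize(a[85:215,220:350,::-1],(400,400),interpolation=cv2.INTER_CUBIC),cv2.resize(a[100:300,100:300,::-1],(400,400))]
cv2.imwrite("pics/crop10.png",np.hstack(o))
c=np.array([.546,.2105,0])
for z in(.164,.184,.214,.254): print(z,np.round((np.array(proj("scene",c+[0,0,z]))-[220,85])*400/130))
E
```

```text
time: 14.45
eef_pos: [0.5462, 0.2119, 0.1885]
tool_rot: [0.982, -0.186, 0.001, 0.001]
force: [0.1, 1.0, -0.7]
grip_width: 0.0541
t 14.45 q [ 0.22  0.24  1.52 -0.    1.38  0.6 ] tcp [0.5462 0.2119 0.1885] grasp [0.5462 0.212  0.2072] F [ 0.1  1.  -0.7] w 0.0541 z [ 0.001 -0.001 -1.   ] x [ 0.931 -0.366  0.001]
0.164 [192. 204.]
0.184 [193. 189.]
0.214 [194. 164.]
0.254 [195. 130.]
```

View pics/crop10.png

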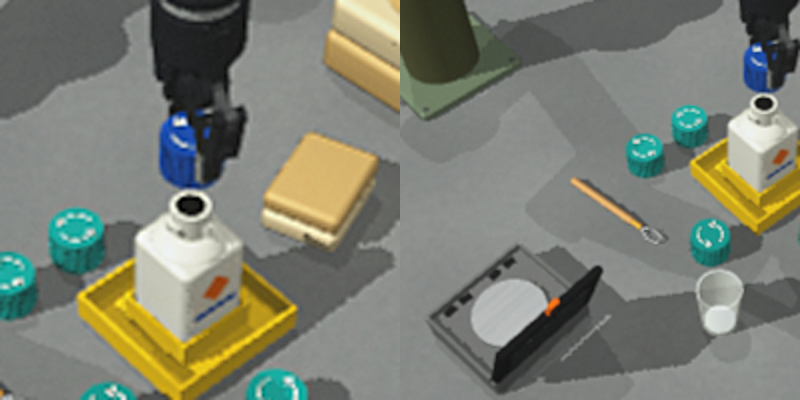

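The cap is off and held level. The open mouth is visible at (190,205), and the rim is about 5 cm above it. The lid still stands, and the mould, beaker and loop tool look untouched.

```bash
python3 -c "
from h import *
r.close_job(); st()"
```

```text
the job is handed in; nothing more can be done
the job is handed in; nothing more can be done
```

The job was handed in at about 14.5 s of the 61 s allowed, with the lid open and the cap in the gripper. There is no verdict to report.

- **Lid:** I pinched the orange tab and swung the lid open. After release, the tab and lid corners in both views matched the 110° prediction to within about 2°. The last picture shows it still standing.
- **Cap:** I gripped it, pressed it about 5.5 mm (8.4 N), turned it 63° counter-clockwise and lifted it without resistance. The grip opening held at 54 mm and the tool is vertical. By the lift travel, the rim is about 5 cm above the mouth (0.214 m).
- **Other things:** In the last picture the beaker, loop tool, plaster mould and turquoise look-alikes show no sign of having moved. I judged this by eye and did not measure it.

**What disagreed:**
- The fingertips sat about 37–40 mm behind the reported TCP, so my first try at the tab closed on nothing. I corrected for this from the pictures.
- The tab and the cap each lay 2–4 mm to the side of my estimate. I shifted the tool to remove the side load each time.

The forces I read stayed below about 13 N. I had no reading of the liner or of the cap's own turn; both come from the arm's travel and force.

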